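Tip the drained mould bolts into the carry bin

ROBOT

A 7-joint arm with a two-finger parallel gripper is mounted at the origin on a cart in front of the work surface, level with it; the furniture and walls round the work are solid. World frame = base frame: x ahead of the robot, y to its left, z up, the work surface at z = 0. Lengths are in m, angles in rad, forces in N, time in s.
With the tool pointing down it reaches from about 0.4 to 0.85 m from the base axis. Payload 10.4 kg.
Tool frame: the origin (TCP) lies midway between the tips of the shut fingers; the grasp point (between the pads) lies 19 mm behind it; z points along the fingers, y is the line along which they close (so a half turn about z gives the same grasp; the last joint's range is limited). The gripper opens to 87 mm and grips with 3 to 60 N. Pads are 19 mm wide; open, the fingers measure 117 mm over their backs; the gripper's body (75 mm by 190 mm) begins 51 mm behind the grasp point.
Start: joints at [1.107, 0.332, -0.065, 1.46, 0.022, 1.35, -0.088], TCP at [0.267, -0.565, 0.194] pointing down, gripper open.
Joint ranges: [-2.6, 2.6], [-0.5, 2.12], [-1.47, 1.34], [0.16, 2.42], [-1.27, 4.41], [0.06, 2.06], [-2.6, 2.6]. Speed limits (rad/s): [2.22, 2.22, 2.79, 2.79, 3.14, 3.14, 3.14].

INTERFACE

Orientations are given as a unit quaternion [x, y, z, w].
In Python, from rig import bot gives the robot as it stands.
- The arm moves only by the shell command python3 -m pendant 'ROWS'. ROWS is JSON, a list of rows, each an object with "grip": the opening, from 0 (shut) to 1 (fully open); "travel": the shift along the tool's x, y, z each as a share of 200 mm, from -1 to 1, a list of three; "yaw": the turn about the tool's z as a share of 30 degrees, from -1 to 1. A call has 1 to 10 rows; each row is the pose to reach, as a shift and turn from the pose commanded when the call began, along the tool's axes at that moment; what a row does not reach only later rows make up. A row lasts 1/10 s, in which the tool goes at most 50 mm and 8.59 degrees, less where a joint would pass 70% of its speed; a pose out of reach is approached as far as the arm can. A call with a number of a shift or a turn outside -1 to 1 is refused whole. A call with a gripper value outside its range is refused whole. The fingers move at their own pace and stop on an object; the grip force is fixed at half the most. Time passes only in rows, so rows that repeat a pose let the fingers close. It gives the time, the measured TCP pose, the force, the opening and the grip force at its end, in the units of the state.
- bot.read_state(): the state, without advancing time (a new reading comes with each control period).
- bot.get_image(name): name is "scene" or "top" or "wrist"; returns a dict with "frame" (400x640x3 uint8, red, green, blue), "z_map" (400x640 float32, m along the optical axis (not along the pixel's ray), 0 where there is no reading), "fovy" (degrees; the focal length in pixels is half the picture's height over the tangent of half this angle, whatever the lens; pixels are square), "cx", "cy" (the principal point, pixels), "R" (3x3) and "t" (3): a world point X has camera coordinates R X + t. Camera axes: x right, y down, z forward; pixel columns grow to the right and rows downward; lengths in m; the calibration is good to about 2 mm. A picture is of the moment at which its call begins.
- bot.sign_off(): hands the job in; it is judged then, once.
The state is a dict: "time": time; "q": joint angles; "dq": joint speeds; "joint_efforts": joint torques, N m; "eef_pos": TCP position; "ee_rot": TCP orientation; "ft_force": force on the tool from outside, world axes, zero at the start; "ft_torque": the same for the moment, N m; "width": finger opening in m; "grasp_force": force on a finger pad.
Only numpy, scipy, OpenCV 4.12 (cv2) and the standard library are available. Lean on these libraries where they do the work, as an engineer would, in place of code of your own. Each camera call takes 0.05 s, during which the arm holds its last target. There are 200 camera calls.

TASK

The oiled clamp bolts of the cube mould have drained in the hinged tray. Slide the green carry bin by its handle fully home between the guides under the tray's lip, then lift the tray by its black handle until all three bolts have slid out into the bin, and lower the tray gently back onto its rests. Leave the bin in its place with the bolts in it, and do not disturb the other things on the bench.

Things in the scene. Friction and masses are not known exactly. Their poses are not given: they have to be found in the camera images.
- tray_stand: blue steel stand of the tipping tray, fixed. Origin on the bench (z = 0) under the middle of the hinge line; own +x is the way the bolts are tipped (tray to bin bay), y is parallel to the hinge, z up. It spans x = -150 to 10 mm, y = +-71 mm, with two hinge uprights 103 mm high at y = +-68, x = -24 to 10 mm; in front of it are the two bin guides (see bay_stop and bay_mouth)
- tray_hinge (a point): middle of the tray's hinge axis, 80 mm above the bench over the stand's origin; axes as the stand's
- bay_stop (a point): bench-level middle of the bay's stop, the 34 mm high front plate of the stand, 10 mm in front of its origin. From here two straight guides 16 mm high, inner faces at y = +-71 mm, run 45 mm forward (to x = 55 mm of the stand)
- bay_mouth (a point): bench-level middle of the bay's mouth, 78 mm in front of the stand's origin, where the flared guide ends are 165 mm apart inside; the bin slides in through here along the stand's -x
- drain_tray (a joint): angle of the zinc sheet drain tray about its hinge, rad: 0 = level, down on two rubber buffers; grows as the handle is lifted, stop at 1.15. Tray 116 mm wide, 30 mm walls on three sides, open at the lip, 0.55 kg; it falls back if let go. Floor top 6 mm above the hinge axis, from 147 mm behind it to the lip. Bolts begin to slide at 0.4 to 0.7 rad; by 1.0 rad they slide out freely
- tray_handle (a point): middle of the tray's black round handle bar, 14 mm thick, 62 mm to grip, parallel to the hinge, 195 mm behind the hinge axis and 14 mm above it when the tray is down (94 mm above the bench), 45 mm behind the tray's rear wall. It moves on an arc about the hinge; the round bar can turn between the fingers, so the gripper may stay upright
- tray_lip (a point): middle of the discharge edge of the tray's floor, 30 mm in front of the hinge axis
- carry_bin: loose green open steel bin, 120 (own x) by 130 (own y) by 48 mm high, walls 3.5 mm, 0.4 to 0.6 kg. Origin: centre of its underside. Handle on its +x end. Fully home, its -x end touches the stop, its x axis lies along the stand's x, and its origin is at x = 70 mm, y = 0 of the stand: the handle points away from the tray
- bin_handle (a point): middle of the bin's black round handle bar, 12 mm in diameter, 66 mm to grip, parallel to the bin's y, 97 mm from the bin's origin along its +x (37 mm off the end wall), 34 mm above the bin's underside
- clamp_bolt_1: zinc-grey M12 hexagon clamp bolt, 79 mm long, shank 12 mm, head 22 mm across, 0.06 to 0.12 kg, lying in the tray roughly along the tipping direction at the start. Origin: middle of its length, at its underside as it lies; own y runs along the bolt to the head
- clamp_bolt_2: zinc-grey M12 hexagon clamp bolt, 79 mm long, shank 12 mm, head 22 mm across, 0.06 to 0.12 kg, lying in the tray roughly along the tipping direction at the start. Origin: middle of its length, at its underside as it lies; own y runs along the bolt to the head
- clamp_bolt_3: zinc-grey M12 hexagon clamp bolt, 79 mm long, shank 12 mm, head 22 mm across, 0.06 to 0.12 kg, lying in the tray roughly along the tipping direction at the start. Origin: middle of its length, at its underside as it lies; own y runs along the bolt to the head
- brass_weight: brass-yellow balance weight, 54 mm wide, 46 mm high, a bystander; origin at the centre of its underside
- sample_tin: round aluminium tin with lid, 64 mm wide, 37 mm high, a bystander; origin at the centre of its underside
- tape: yellow and black tape measure, 59 x 83 x 31 mm, a bystander; origin at the centre of its underside
Not all that is in view belongs to the job. What is shaped like the clamp_bolt_3 but red is not meant.

How it is judged:
On the way, in this order (a step that is already met when the one before it is completed fails the run):
1. the bin is fully home between the guides, under the tray's lip (x of carry_bin in the frame of tray_stand below 0.078 m and y of carry_bin in the frame of tray_stand between -0.01 and 0.01 m and angle between the x axis of carry_bin and the x axis of tray_stand, either way round below 0.12 rad and height (world z) of carry_bin below 0.006 m), for 0.2 s.
2. the tray is tipped up and all three bolts have slid into the bin (value of joint drain_tray above 0.4 rad and x of clamp_bolt_1 in the frame of carry_bin between -0.058 and 0.058 m and y of clamp_bolt_1 in the frame of carry_bin between -0.063 and 0.063 m and z of clamp_bolt_1 in the frame of carry_bin between -0.005 and 0.04 m and x of clamp_bolt_2 in the frame of carry_bin between -0.058 and 0.058 m and y of clamp_bolt_2 in the frame of carry_bin between -0.063 and 0.063 m and z of clamp_bolt_2 in the frame of carry_bin between -0.005 and 0.04 m and x of clamp_bolt_3 in the frame of carry_bin between -0.058 and 0.058 m and y of clamp_bolt_3 in the frame of carry_bin between -0.063 and 0.063 m and z of clamp_bolt_3 in the frame of carry_bin between -0.005 and 0.04 m), for 0.2 s.
At the end, for the whole second after the job is handed in: The tray is down on its rests (joint under 0.03 rad), all three bolts lie in the bin, and the bin stands on the bench fully home between the guides: within 8 mm of the stop, 10 mm sideways and 0.12 rad of the bay's line; bolts and bin at rest (all of step 1 and value of joint drain_tray below 0.03 rad and x of clamp_bolt_1 in the frame of carry_bin between -0.058 and 0.058 m and y of clamp_bolt_1 in the frame of carry_bin between -0.063 and 0.063 m and z of clamp_bolt_1 in the frame of carry_bin between -0.005 and 0.04 m and x of clamp_bolt_2 in the frame of carry_bin between -0.058 and 0.058 m and y of clamp_bolt_2 in the frame of carry_bin between -0.063 and 0.063 m and z of clamp_bolt_2 in the frame of carry_bin between -0.005 and 0.04 m and x of clamp_bolt_3 in the frame of carry_bin between -0.058 and 0.058 m and y of clamp_bolt_3 in the frame of carry_bin between -0.063 and 0.063 m and z of clamp_bolt_3 in the frame of carry_bin between -0.005 and 0.04 m and linear speed of each of carry_bin, clamp_bolt_1, clamp_bolt_2, clamp_bolt_3 below 0.03 m/s); the robot touches nothing.
It fails at once if the tray comes down hard (faster than 2.5 rad/s, about 0.5 m/s at the handle) (velocity of joint drain_tray below -2.5 rad/s).
It fails at once if a bystander (brass_weight) is shifted by more than 25 mm (distance of brass_weight from where it was at the start of the episode above 0.025 m).
It fails at once if a bystander (sample_tin) is shifted by more than 25 mm (distance of sample_tin from where it was at the start of the episode above 0.025 m).
It fails at once if a bystander (tape) is shifted by more than 25 mm (distance of tape from where it was at the start of the episode above 0.025 m).
It also fails if it takes over 72 s, if anything falls off the work surface, if the arm or the gripper's body presses on something with over 40 N, if the wrist force passes 120 N, or if a joint passes its speed limit or range.

## Working session

There is one attempt and no reset: what is moved stays moved. The work goes in short steps, Python scripts to look and compute and a shell command to move; the robot and the scene stay as the last step left them, time stands still between calls to the robot, and variables do not carry over. Pictures are saved under pics/ and viewed, at most 14 in all, crops included, and the job is handed in when it is done.

```bash
mkdir -p pics; ls; python3 - <<'E'
from rig import bot
import cv2,numpy as np
for n in ("scene","top"):
    d=bot.get_image(n); cv2.imwrite(f"pics/{n}0.png",d["frame"][:,:,::-1]); np.savez(f"pics/{n}0.npz",**d)
    print(n,d["fovy"],d["t"],d["R"].round(3).tolist())
s=bot.read_state(); print(s["eef_pos"],s["ee_rot"],s["time"],s["width"])
E
```

```text
pics
scene 55.75956003790467 [-0.61960052  0.12669885  0.82237983] [[0.801, -0.597, -0.027], [-0.282, -0.338, -0.898], [0.527, 0.727, -0.44]]
top 48.15788097693656 [-0.28512444  0.55386994  0.93608346] [[0.003, -1.0, 0.02], [-0.987, -0.006, -0.161], [0.161, -0.019, -0.987]]
[ 0.26650687 -0.56492412  0.19315496] [ 9.75805988e-01  2.18637362e-01 -1.58024931e-04 -5.93674259e-04] 0.1 0.08689867604536901
```

View pics/scene0.png

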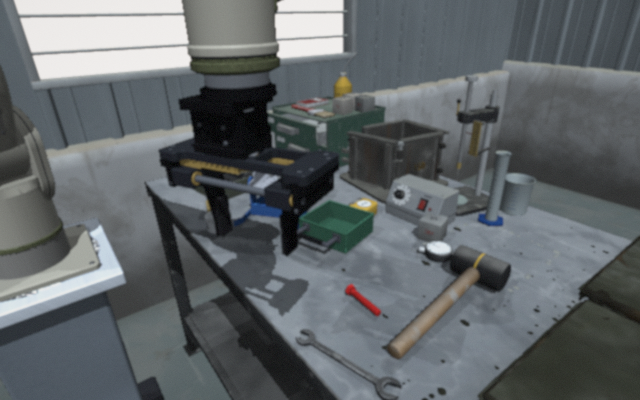

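View pics/top0.png

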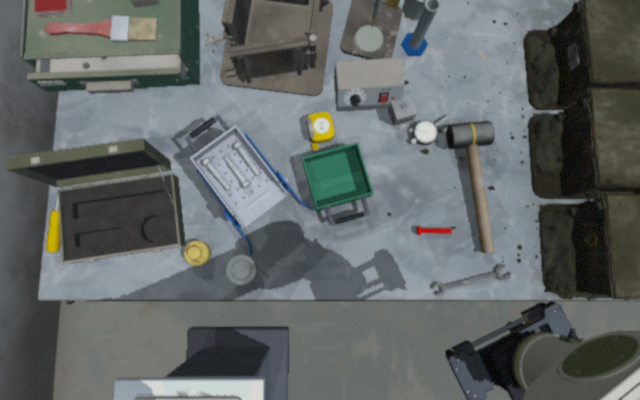

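Lookalikes: the red bolt, top (434,230), is not meant. The green bin at (337,175) is the only bin; the green cabinet at (110,40) isn't. The grey bar by (205,128) is the tray handle, and the one at (348,212) is the bin handle. Next I check these in a close crop.

```bash
python3 - <<'E'
import cv2
im=cv2.imread("pics/top0.png")[105:285,165:405]
cv2.imwrite("pics/crop0.png",cv2.resize(im,None,fx=3.3,fy=3.3,interpolation=cv2.INTER_CUBIC))
E
```

```text
(no output)
```

View pics/crop0.png

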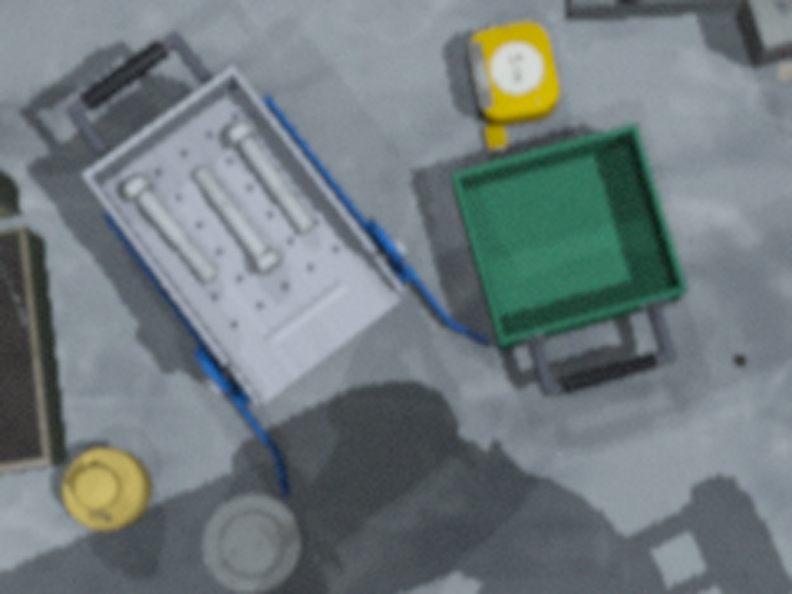

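Tray with three bolts, black handle mid crop (126,74); lip corners (265,402),(405,292); guide ends (285,492),(487,342); bin rim corners (455,175),(636,127),(684,293),(502,345); bin handle (558,386)-(655,362). The choices match the description.

```bash
cat > h.py <<'E'
import numpy as np
from scipy.spatial.transform import Rotation as Ro
def pix(d,u,v,z):
    f=200/np.tan(np.radians(float(d["fovy"]))/2)
    r=d["R"].T@np.array([(u-d["cx"])/f,(v-d["cy"])/f,1]); c=-d["R"].T@d["t"]
    return c+r*(z-c[2])/r[2]
def rows_to(s,goal,yawdeg=0):
    "shift in tool axes, share of 200 mm"
    return (Ro.from_quat(s["ee_rot"]).inv().apply(np.array(goal)-s["eef_pos"])/0.2).round(3), round(yawdeg/30,3)
E
python3 - <<'E'
from h import *
d=dict(np.load("pics/top0.npz"))
P=lambda X,Y,z: pix(d,165+X/3.3,105+Y/3.3,z)[:2]
th=(P(88,100,.096)+P(165,48,.096))/2
hdir=P(165,48,.096)-P(88,100,.096)
lip=[P(265,402,.086),P(405,292,.086)]; rear=[P(90,173,.116),P(232,72,.116)]
g=[P(285,492,.016),P(487,342,.016)]
print("th",th,"len",np.linalg.norm(hdir)); print("lip",lip,np.linalg.norm(lip[1]-lip[0])); print("rear",rear)
print("guide",g,np.linalg.norm(g[1]-g[0]))
lm=sum(lip)/2; mm=sum(g)/2
for n,a,b in(("th-lip",th,lm),("th-mouth",th,mm),("rear-lip",sum(rear)/2,lm)):
    w=b-a; print(n,np.linalg.norm(w),np.degrees(np.arctan2(w[1],w[0])))
for n,w in(("hd",hdir),("lip",lip[1]-lip[0]),("guide",g[1]-g[0])): print(n,np.degrees(np.arctan2(w[1],w[0]))-90)
c=[P(*p,.048) for p in((455,175),(636,127),(684,293),(502,345))]
b=(P(558,386,.036)+P(655,362,.036))/2; bd=P(655,362,.036)-P(558,386,.036); cc=sum(c)/4
print("bin",cc,"handle",b,np.linalg.norm(b-cc),np.degrees(np.arctan2(*(b-cc)[::-1])),"bardir",np.degrees(np.arctan2(*bd[::-1]))+0,[np.linalg.norm(c[i]-c[i-1]) for i in range(4)])
for n,p,z in(("tin",(252,542),.037),("brass",(106,488),.046),("tape",(515,70),.031)): print(n,P(*p,z))
for nm,u,v in (("clip",0,0),): pass
print("yaw tool y", Ro.from_quat([0.9758,0.2186,0,0]).apply([0,1,0]))
E
```

```text
th [ 0.68265768 -0.03211291] len 0.05936627845824156
lip [array([ 0.47238561, -0.12577089]), array([ 0.54296417, -0.21277599])] 0.11203222681238272
rear [array([ 0.61222816, -0.01727852]), array([ 0.67828219, -0.10329157])]
guide [array([ 0.41779163, -0.13052887]), array([ 0.51968376, -0.26536362])] 0.16900418396281294
th-lip 0.22233306161143393 -141.90882215697013
th-mouth 0.27067038677512406 -142.21672910835508
rear-lip 0.17551867449786188 -141.61442698888777
hd -143.66503650359533
lip -140.9510266737044
guide -142.92233172051237
bin [ 0.58878132 -0.32013058] handle [ 0.49611281 -0.34536423] 0.09604264875561769 -164.7676643539747 bardir -75.86112885212097 [np.float64(0.1194441166644675), np.float64(0.1271851121000323), np.float64(0.11796365705112223), np.float64(0.12629866330049266)]
tin [ 0.38497665 -0.1127406 ]
brass [ 0.41938989 -0.01860946]
tape [ 0.70794495 -0.28374025]
yaw tool y [ 0.42663188 -0.90442537  0.        ]
```

```bash
cat >> h.py <<'E'
H=np.radians(-142.2); UX=np.array([np.cos(H),np.sin(H)]); UY=np.array([-UX[1],UX[0]]); O=np.array([.530,-.151])
def st(x,y,z): return np.r_[O+x*UX+y*UY,z]
def go(goal,head):
    "head: wanted world heading (deg, mod 180) of tool y"
    from rig import bot
    s=bot.read_state(); y=Ro.from_quat(s["ee_rot"]).apply([0,1,0]); a=np.degrees(np.arctan2(y[1],y[0]))
    dw=(head-a+90)%180-90
    print("t",round(s["time"],1),"tcp",s["eef_pos"].round(4) if hasattr(s["eef_pos"],"round") else s["eef_pos"],"F",np.round(s["ft_force"],1),"w",round(s["width"],4),"tooly",round(a,1),"q7",round(s["q"][6],2))
    print("stand x,y of tcp",((s["eef_pos"][:2]-O)@np.c_[UX,UY]).round(4))
    print("travel,yaw",rows_to(s,goal,-dw))
E
python3 -m pendant '[{"grip":0.32,"travel":[0.25,-0.08,0],"yaw":-0.28},{"grip":0.32,"travel":[0.5,-0.17,0],"yaw":-0.56},{"grip":0.32,"travel":[0.75,-0.25,0],"yaw":-0.84},{"grip":0.32,"travel":[0.75,-0.25,0],"yaw":-1}]'
python3 -c "
from h import *
go([.496,-.345,.12],14.5)"
```

```text
time: 0.5
eef_pos: [0.3867, -0.4501, 0.1938]
ee_rot: [0.883, 0.47, 0.002, -0.001]
ft_force: [0.3, 0.5, -0.1]
width: 0.0629
grasp_force: 0.0
t 0.5 tcp [ 0.3867 -0.4501  0.1938] F [ 0.3  0.5 -0.1] w 0.0629 tooly -33.9 q7 0.15
stand x,y of tcp [0.2965 0.1485]
travel,yaw (array([0.74 , 0.16 , 0.371]), np.float64(-1.613))
```

```bash
python3 -m pendant '[{"grip":0.32,"travel":[0.25,0.05,0],"yaw":-0.28},{"grip":0.32,"travel":[0.5,0.11,0],"yaw":-0.56},{"grip":0.32,"travel":[0.74,0.16,0.1],"yaw":-0.84},{"grip":0.32,"travel":[0.74,0.16,0.2],"yaw":-1},{"grip":0.32,"travel":[0.74,0.16,0.2],"yaw":-1}]'
python3 -m pendant '[{"grip":0.32,"travel":[0,0,0],"yaw":-0.28},{"grip":0.32,"travel":[0,0,0],"yaw":-0.56},{"grip":0.32,"travel":[0,0,0],"yaw":-0.6},{"grip":0.32,"travel":[0,0,0],"yaw":-0.6},{"grip":0.32,"travel":[0,0,0],"yaw":-0.6}]'
python3 - <<'E'
from h import *
from rig import bot; import cv2
go([.496,-.345,.12],14.5)
d=bot.get_image("top"); np.savez("pics/top1.npz",**d)
cv2.imwrite("pics/top1.png",cv2.resize(d["frame"][140:260,270:430,::-1],None,fx=4,fy=4))
w=bot.get_image("wrist"); np.savez("pics/wrist1.npz",**w); cv2.imwrite("pics/wrist1.png",w["frame"][:,:,::-1])
E
```

```text
time: 1.0
eef_pos: [0.4912, -0.35, 0.1506]
ee_rot: [0.734, 0.679, -0.0, -0.003]
ft_force: [-0.9, -0.1, -0.2]
width: 0.0299
grasp_force: 0.0
time: 1.5
eef_pos: [0.4912, -0.3534, 0.1542]
ee_rot: [0.623, 0.782, -0.0, 0.0]
ft_force: [0.4, -0.5, -0.6]
width: 0.0277
grasp_force: 0.0
t 1.5 tcp [ 0.4912 -0.3534  0.1542] F [ 0.4 -0.5 -0.6] w 0.0277 tooly 13.0 q7 0.67
stand x,y of tcp [0.1547 0.1362]
travel,yaw (array([0.036, 0.033, 0.171]), np.float64(-0.052))
```

View pics/wrist1.png

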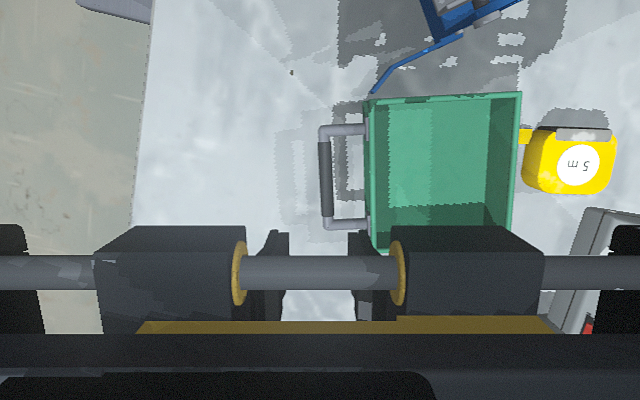

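The wrist view shows the bin handle bar from (323,143) to (331,219), brackets clear, and the fingers beside it. I take its position from here.

```bash
python3 - <<'E'
from h import *
d=dict(np.load("pics/wrist1.npz"))
a=pix(d,323,143,.036);b=pix(d,331,219,.036);print(a,b,(a+b)/2,np.linalg.norm(a-b),np.degrees(np.arctan2(*(b-a)[1::-1])))
m=((a+b)/2)[:2]
go(np.r_[m,.015],14)
c=[pix(d,*p,.048) for p in((367,102),(521,93),(514,250))];print(c)
print("guide end",pix(d,374,92,.016))
E
```

```text
[ 0.48779798 -0.31497068  0.036     ] [ 0.51021067 -0.37913498  0.036     ] [ 0.49900432 -0.34705283  0.036     ] 0.06796606392040899 -70.74561127511791
t 1.6 tcp [ 0.4915 -0.353   0.1541] F [-0.4 -0.1 -0.8] w 0.0275 tooly 13.1 q7 0.68
stand x,y of tcp [0.1542 0.136 ]
travel,yaw (array([0.021, 0.043, 0.695]), np.float64(-0.031))
[array([ 0.51408183, -0.27457299,  0.048     ]), array([ 0.63095551, -0.24053012,  0.048     ]), array([ 0.67268357, -0.36712397,  0.048     ])]
guide end [ 0.52186968 -0.26355754  0.016     ]
```

```bash
python3 -m pendant '[{"grip":0.32,"travel":[0.023,0.04,0.15],"yaw":-0.1},{"grip":0.32,"travel":[0.023,0.04,0.3],"yaw":-0.1},{"grip":0.32,"travel":[0.023,0.04,0.45],"yaw":-0.1},{"grip":0.32,"travel":[0.023,0.04,0.58],"yaw":-0.1},{"grip":0.32,"travel":[0.023,0.04,0.68],"yaw":-0.1},{"grip":0.32,"travel":[0.023,0.04,0.69],"yaw":-0.1},{"grip":0,"travel":[0.023,0.04,0.69],"yaw":-0.1},{"grip":0,"travel":[0.023,0.04,0.69],"yaw":-0.1},{"grip":0,"travel":[0.023,0.04,0.69],"yaw":-0.1},{"grip":0,"travel":[0.023,0.04,0.69],"yaw":-0.1}]'
python3 -c "
from h import *
go(st(.167,0,.015),37.8)
go(st(.27,.13,.015),30)"
```

```text
time: 2.6
eef_pos: [0.4989, -0.3467, 0.0169]
ee_rot: [0.6, 0.8, -0.0, 0.001]
ft_force: [-0.5, -0.6, 0.4]
width: 0.0048
grasp_force: 0.0
t 2.6 tcp [ 0.4989 -0.3467  0.0169] F [-0.5 -0.6  0.4] w 0.0048 tooly 16.2 q7 0.67
stand x,y of tcp [0.1445 0.1356]
travel,yaw (array([ 0.589, -0.354,  0.008]), np.float64(-0.719))
t 2.6 tcp [ 0.4989 -0.3467  0.0169] F [-0.5 -0.6  0.4] w 0.0048 tooly 16.2 q7 0.67
stand x,y of tcp [0.1445 0.1356]
travel,yaw (array([-0.204, -0.594,  0.009]), np.float64(-0.459))
```

```bash
python3 -m pendant '[{"grip":0.32,"travel":[0,0,0],"yaw":0},{"grip":0.32,"travel":[0,0,0],"yaw":0},{"grip":0.32,"travel":[0,0,0],"yaw":0}]'; python3 - <<'E'
from h import *
from rig import bot; import cv2
w=bot.get_image("wrist"); np.savez("pics/wrist2.npz",**w)
t=bot.get_image("scene"); 
a=cv2.resize(w["frame"][60:260,200:420],(660,600))
cv2.imwrite("pics/w2.png",a[:,:,::-1])
E
```

```text
time: 2.9
eef_pos: [0.4984, -0.3464, 0.016]
ee_rot: [0.6, 0.8, -0.0, 0.0]
ft_force: [-0.5, -0.1, 1.0]
width: 0.0214
grasp_force: 0.0
```

View pics/w2.png

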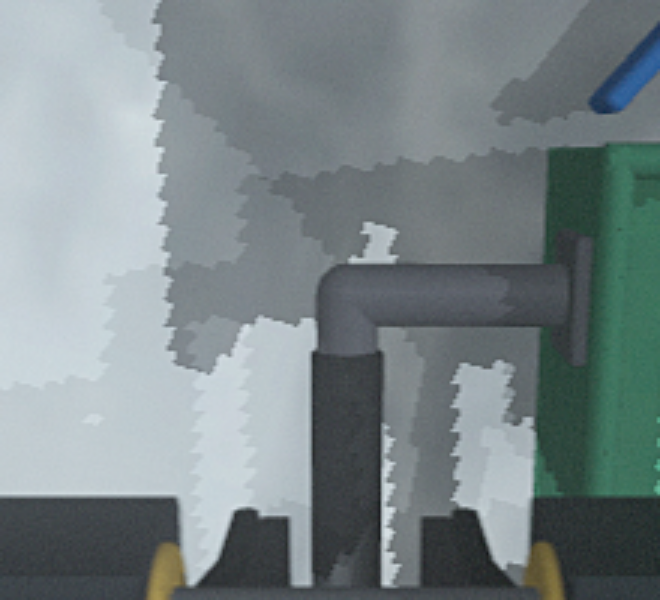

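```bash
python3 - <<'E'
from h import *
d=dict(np.load("pics/wrist2.npz")); f=200/np.tan(np.radians(float(d["fovy"]))/2)
def P3(u,v):
    z=d["z_map"][v,u]; return (d["R"].T@(np.array([(u-d["cx"])/f*z,(v-d["cy"])/f*z,z])-d["t"])).round(4)
for X,Y in((345,370),(345,450),(345,520),(345,575),(345,300),(270,530),(450,530),(270,560),(240,350),(620,300)): print(X,Y,P3(round(200+X/3),round(60+Y/3)))
from rig import bot
print(np.array(bot.read_state()["eef_pos"]), "cam",-d["R"].T@d["t"])
E
```

```text
345 370 [ 0.4887 -0.3155  0.0399]
345 450 [ 0.4925 -0.3286  0.0385]
345 520 [ 0.4956 -0.3394  0.0401]
345 575 [ 0.4985 -0.3494  0.0389]
345 300 [ 0.4857 -0.3051  0.0393]
270 530 [ 0.4842 -0.3407  0.0509]
450 530 [ 0.5105 -0.333   0.0511]
270 560 [ 0.4851 -0.3405  0.0633]
240 350 [ 4.702e-01 -3.257e-01  3.000e-04]
620 300 [ 0.5236 -0.2924  0.0512]
[ 0.49837002 -0.34638208  0.01586004] cam [ 0.48043211 -0.28244182  0.20664823]
```

```bash
for i in 1 2; do python3 -m pendant '[{"grip":0,"travel":[0,0,0],"yaw":0},{"grip":0,"travel":[0,0,0],"yaw":0},{"grip":0,"travel":[0,0,0],"yaw":0},{"grip":0,"travel":[0,0,0],"yaw":0}]'; done; python3 - <<'E'
from h import *
from rig import bot; import cv2
w=bot.get_image("wrist"); np.savez("pics/wrist3.npz",**w)
a=cv2.resize(w["frame"][60:260,200:420],(660,600))
cv2.imwrite("pics/w3.png",a[:,:,::-1])
E
```

```text
time: 3.4
eef_pos: [0.4984, -0.3464, 0.0158]
ee_rot: [0.6, 0.8, -0.0, 0.0]
ft_force: [0.7, -0.5, -0.4]
width: 0.0049
grasp_force: 0.0
time: 3.8
eef_pos: [0.4984, -0.3464, 0.0159]
ee_rot: [0.6, 0.8, -0.0, 0.0]
ft_force: [0.8, -0.1, -0.5]
width: 0.0006
grasp_force: 0.0
```

View pics/w3.png

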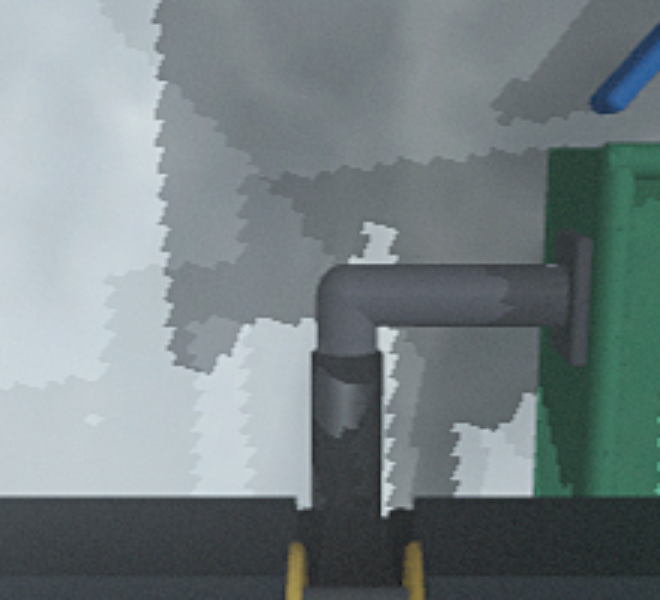

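The fingers now read shut (0.6 mm), yet the bar, at (345,350–510), hasn't moved. I check by depth what lies between the fingers, and look at the scene camera.

```bash
python3 - <<'E'
from h import *
import cv2
from rig import bot
d=dict(np.load("pics/wrist3.npz")); f=200/np.tan(np.radians(float(d["fovy"]))/2)
def P3(u,v):
    z=d["z_map"][v,u]; return (d["R"].T@(np.array([(u-d["cx"])/f*z,(v-d["cy"])/f*z,z])-d["t"])).round(4)
for X,Y in((345,370),(345,450),(345,500),(345,520),(345,545),(345,575),(305,530),(400,530)): print(X,Y,P3(round(200+X/3),round(60+Y/3)))
t=bot.get_image("scene"); p=t["R"]@np.array([.498,-.346,.035])+t["t"]; F=200/np.tan(np.radians(t["fovy"])/2)
u,v=int(p[0]/p[2]*F+t["cx"]),int(p[1]/p[2]*F+t["cy"]); print(u,v)
cv2.imwrite("pics/s3.png",cv2.resize(t["frame"][max(v-50,0):v+50,u-65:u+65,::-1],None,fx=5,fy=5))
E
```

```text
345 370 [ 0.4887 -0.3156  0.0394]
345 450 [ 0.4924 -0.3281  0.0403]
345 500 [ 0.4947 -0.3363  0.0404]
345 520 [ 0.4951 -0.3374  0.0457]
345 545 [ 0.4951 -0.3372  0.0581]
345 575 [ 0.4953 -0.3374  0.0688]
305 530 [ 0.4892 -0.3376  0.0551]
400 530 [ 0.5023 -0.3335  0.056 ]
312 238
```

View pics/s3.png

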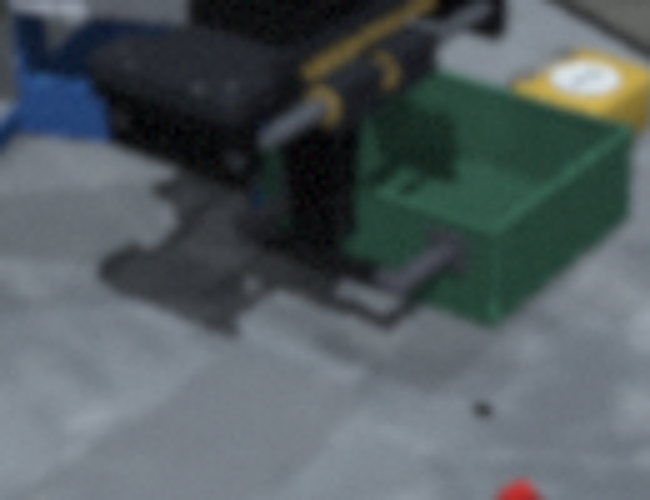

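The depth shows the fingertips ending at z≈0.046, just above the bar top (0.040), even though the reported TCP z is 0.016. So the reported TCP sits about 29 mm too low, and the fingers closed above the bar. I'll open and go lower carefully, watching the force.

```bash
python3 -m pendant '[{"grip":0.34,"travel":[0,0,0],"yaw":0},{"grip":0.34,"travel":[0,0,0],"yaw":0},{"grip":0.34,"travel":[0,0,0],"yaw":0},{"grip":0.34,"travel":[0,0,0],"yaw":0},{"grip":0.34,"travel":[0,0,0],"yaw":0},{"grip":0.34,"travel":[0,0,0],"yaw":0},{"grip":0.34,"travel":[0,0,0.03],"yaw":0},{"grip":0.34,"travel":[0,0,0.06],"yaw":0},{"grip":0.34,"travel":[0,0,0.06],"yaw":0}]'
python3 - <<'E'
from h import *
from rig import bot
d=bot.get_image("wrist"); f=200/np.tan(np.radians(float(d["fovy"]))/2)
def P3(u,v):
    z=d["z_map"][v,u]; return (d["R"].T@(np.array([(u-d["cx"])/f*z,(v-d["cy"])/f*z,z])-d["t"])).round(4)
for X in(270,280,430,440):
    print(X,[P3(round(200+X/3),round(60+Y/3))[1:].tolist() for Y in (480,495,504,513,522,540)])
E
```

```text
time: 4.8
eef_pos: [0.4976, -0.3459, 0.0025]
ee_rot: [0.6, 0.8, -0.0, -0.001]
ft_force: [-0.8, -0.8, -0.4]
width: 0.0294
grasp_force: 0.0
270 [[-0.3445, 0.0002], [-0.3476, -0.0006], [-0.349, 0.0003], [-0.3513, -0.0014], [-0.3529, -0.0009], [-0.356, 0.0001]]
280 [[-0.3441, -0.0001], [-0.347, -0.0003], [-0.3486, 0.0], [-0.3501, 0.0007], [-0.352, 0.0001], [-0.3553, 0.0006]]
430 [[-0.3362, -0.0], [-0.3391, -0.0004], [-0.341, -0.0008], [-0.3425, -0.0003], [-0.3443, -0.0005], [-0.3478, -0.0005]]
440 [[-0.3356, 0.0], [-0.3384, -0.0], [-0.34, 0.0003], [-0.3421, -0.0009], [-0.3433, 0.0007], [-0.3472, -0.0008]]
```

```bash
python3 -m pendant '[{"grip":0.34,"travel":[0,0,0.03],"yaw":0},{"grip":0.34,"travel":[0,0,0.06],"yaw":0},{"grip":0.34,"travel":[0,0,0.06],"yaw":0},{"grip":0,"travel":[0,0,0.06],"yaw":0},{"grip":0,"travel":[0,0,0.06],"yaw":0},{"grip":0,"travel":[0,0,0.06],"yaw":0},{"grip":0,"travel":[0,0,0.06],"yaw":0},{"grip":0,"travel":[0,0,0.06],"yaw":0}]'
python3 -c "
from h import *
go(st(.25,.14,-.01),25)"
```

```text
time: 5.65
eef_pos: [0.498, -0.3467, -0.008]
ee_rot: [0.6, 0.8, -0.0, -0.0]
ft_force: [-3.5, -0.6, 2.3]
width: 0.0107
grasp_force: 30.0
t 5.7 tcp [ 0.498  -0.3467 -0.008 ] F [-3.5 -0.6  2.3] w 0.0107 tooly 16.2 q7 0.66
stand x,y of tcp [0.1452 0.135 ]
travel,yaw (array([-0.216, -0.478,  0.01 ]), np.float64(-0.292))
```

Gripped (10.7 mm, 30 N). Now I pull it straight back clear of the guide.

```bash
python3 -m pendant '[{"grip":0,"travel":[0,-0.08,0],"yaw":0},{"grip":0,"travel":[0,-0.18,0],"yaw":0},{"grip":0,"travel":[0,-0.28,0],"yaw":0},{"grip":0,"travel":[0,-0.38,0],"yaw":0},{"grip":0,"travel":[0,-0.48,0],"yaw":0},{"grip":0,"travel":[0,-0.58,0],"yaw":0},{"grip":0,"travel":[0,-0.68,0],"yaw":0},{"grip":0,"travel":[0,-0.75,0],"yaw":0},{"grip":0,"travel":[0,-0.75,0],"yaw":0}]'
python3 -c "
from h import *
go(st(.275,0,-.008),37.8)"
```

```text
time: 6.55
eef_pos: [0.3513, -0.3895, -0.008]
ee_rot: [0.601, 0.799, -0.001, -0.001]
ft_force: [-5.7, -2.1, 2.8]
width: 0.0108
grasp_force: 30.0
t 6.5 tcp [ 0.3513 -0.3895 -0.008 ] F [-5.7 -2.1  2.8] w 0.0108 tooly 16.1 q7 0.9
stand x,y of tcp [0.2874 0.079 ]
travel,yaw (array([ 0.39 , -0.088,  0.   ]), np.float64(-0.724))
```

```bash
python3 -m pendant '[{"grip":0,"travel":[0.05,-0.01,0],"yaw":-0.1},{"grip":0,"travel":[0.1,-0.02,0],"yaw":-0.2},{"grip":0,"travel":[0.16,-0.03,0],"yaw":-0.3},{"grip":0,"travel":[0.22,-0.05,0],"yaw":-0.4},{"grip":0,"travel":[0.28,-0.06,0],"yaw":-0.52},{"grip":0,"travel":[0.34,-0.08,0],"yaw":-0.64},{"grip":0,"travel":[0.39,-0.088,0],"yaw":-0.72},{"grip":0,"travel":[0.39,-0.088,0],"yaw":-0.72},{"grip":0,"travel":[0.39,-0.088,0],"yaw":-0.72}]'
python3 - <<'E'
from h import *
from rig import bot; import cv2
go(st(.167,0,-.008),37.8)
d=bot.get_image("top"); np.savez("pics/top4.npz",**d)
cv2.imwrite("pics/top4.png",cv2.resize(d["frame"][130:320,200:420,::-1],None,fx=3,fy=3,interpolation=cv2.INTER_CUBIC))
E
```

```text
time: 7.45
eef_pos: [0.3155, -0.3181, -0.0081]
ee_rot: [0.44, 0.898, 0.0, -0.0]
ft_force: [-1.8, 4.1, 5.4]
width: 0.0111
grasp_force: 30.0
t 7.5 tcp [ 0.3155 -0.3181 -0.0081] F [-1.8  4.1  5.4] w 0.0111 tooly 37.8 q7 1.24
stand x,y of tcp [0.2719 0.0006]
travel,yaw (array([ 0.003,  0.524, -0.001]), np.float64(0.0))
```

View pics/top4.png

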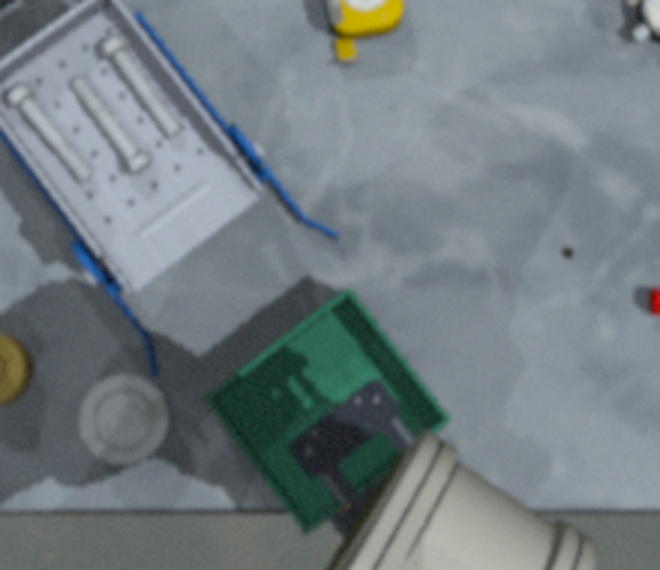

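The bin is pulled back; rear rim corners at (210,398),(348,293), guide ends at (155,372),(335,237). I compute its alignment.

```bash
python3 - <<'E'
from h import *
d=dict(np.load("pics/top4.npz"))
S=lambda X,Y,z:((pix(d,200+X/3,130+Y/3,z)[:2]-O)@np.c_[UX,UY]).round(4)
a,b,c=S(210,398,.048),S(348,293,.048),S(445,415,.048); e=S(304,530,.048)
print("rear",a,b,"front",c,e,"angle",np.degrees(np.arctan2(-(b-a)[0],(b-a)[1])),np.degrees(np.arctan2(*(c-b)[::-1])))
print("guides",S(155,372,.016),S(335,237,.016),"straight ends",S(112,288,.016),S(292,212,.016),S(120,305,.016))
print("lip",S(132,290,.086),S(262,188,.086))
E
```

```text
rear [ 0.1181 -0.0613] [0.1188 0.0622] front [0.2299 0.064 ] [ 0.2319 -0.0637] angle -0.32474992849396644 0.9282032467794208
guides [ 0.0764 -0.0843] [0.0777 0.0819] straight ends [ 0.0069 -0.073 ] [0.0429 0.0678] [ 0.0208 -0.0757]
lip [ 0.0282 -0.0572] [0.0257 0.0572]
```

```bash
python3 -m pendant '[{"grip":0,"travel":[0,0.06,0],"yaw":0},{"grip":0,"travel":[0,0.14,0],"yaw":0},{"grip":0,"travel":[0,0.22,0],"yaw":0},{"grip":0,"travel":[0,0.3,0],"yaw":0},{"grip":0,"travel":[0,0.37,0],"yaw":0},{"grip":0,"travel":[0,0.42,0],"yaw":0},{"grip":0,"travel":[0,0.46,0],"yaw":0},{"grip":0,"travel":[0,0.49,0],"yaw":0},{"grip":0,"travel":[0,0.5,0],"yaw":0},{"grip":0,"travel":[0,0.5,0],"yaw":0}]'
python3 -m pendant '[{"grip":0,"travel":[0,0.01,0],"yaw":0},{"grip":0,"travel":[0,0.02,0],"yaw":0},{"grip":0,"travel":[0,0.02,0],"yaw":0}]'
python3 -c "
from h import *
go(st(.167,0,-.008),37.8)"
```

```text
time: 8.5
eef_pos: [0.3945, -0.2582, -0.008]
ee_rot: [0.44, 0.898, -0.001, -0.0]
ft_force: [-3.8, -2.2, 4.0]
width: 0.0108
grasp_force: 30.0
time: 8.8
eef_pos: [0.3973, -0.256, -0.0081]
ee_rot: [0.44, 0.898, -0.001, -0.0]
ft_force: [-5.6, -2.9, 4.6]
width: 0.0112
grasp_force: 30.0
t 8.8 tcp [ 0.3973 -0.256  -0.0081] F [-5.6 -2.9  4.6] w 0.0112 tooly 37.8 q7 0.99
stand x,y of tcp [0.1692 0.0016]
travel,yaw (array([ 0.008,  0.011, -0.   ]), np.float64(-0.002))
```

Push on until the stop answers.

```bash
python3 -m pendant '[{"grip":0,"travel":[0,0.01,0],"yaw":0},{"grip":0,"travel":[0,0.02,0],"yaw":0},{"grip":0,"travel":[0,0.025,0],"yaw":0},{"grip":0,"travel":[0,0.025,0],"yaw":0}]'
python3 -c "
from h import *
go(st(.167,0,-.008),37.8)"
```

```text
time: 9.2
eef_pos: [0.3992, -0.2545, -0.0081]
ee_rot: [0.441, 0.897, -0.002, -0.001]
ft_force: [-12.3, -9.6, 11.0]
width: 0.0107
grasp_force: 30.0
t 9.2 tcp [ 0.3992 -0.2545 -0.0081] F [-12.3  -9.6  11. ] w 0.0107 tooly 37.7 q7 0.98
stand x,y of tcp [0.1668 0.0017]
travel,yaw (array([ 0.008, -0.001, -0.   ]), np.float64(-0.005))
```

```bash
python3 -m pendant '[{"grip":0,"travel":[0,-0.01,0],"yaw":0},{"grip":0.32,"travel":[0,-0.01,0],"yaw":0},{"grip":0.32,"travel":[0,-0.01,0],"yaw":0},{"grip":0.32,"travel":[0,-0.01,0],"yaw":0},{"grip":0.32,"travel":[0,-0.01,0],"yaw":0},{"grip":0.32,"travel":[0,-0.01,-0.1],"yaw":0},{"grip":0.32,"travel":[0,-0.01,-0.3],"yaw":0},{"grip":0.32,"travel":[0,-0.01,-0.5],"yaw":0},{"grip":0.32,"travel":[0,-0.01,-0.75],"yaw":0},{"grip":0.32,"travel":[0,-0.01,-0.85],"yaw":0}]'
python3 -c "
from h import *
go(st(-.195,0,.16),37.8)"
```

```text
time: 10.2
eef_pos: [0.402, -0.2532, 0.1663]
ee_rot: [0.439, 0.898, -0.001, 0.003]
ft_force: [1.5, -0.3, -0.2]
width: 0.0276
grasp_force: 0.0
t 10.2 tcp [ 0.402  -0.2532  0.1663] F [ 1.5 -0.3 -0.2] w 0.0276 tooly 37.9 q7 1.11
stand x,y of tcp [0.1638 0.0023]
travel,yaw (array([0.009, 1.794, 0.034]), np.float64(0.003))
```

```bash
python3 -m pendant '[{"grip":0.36,"travel":[0,0.2,0],"yaw":0},{"grip":0.36,"travel":[0,0.4,0],"yaw":0},{"grip":0.36,"travel":[0,0.6,0],"yaw":0},{"grip":0.36,"travel":[0,0.8,0],"yaw":0},{"grip":0.36,"travel":[0,0.9,0],"yaw":0},{"grip":0.36,"travel":[0,0.9,0],"yaw":0}]'
python3 -m pendant '[{"grip":0.36,"travel":[0,0.2,0],"yaw":0},{"grip":0.36,"travel":[0,0.4,0],"yaw":0},{"grip":0.36,"travel":[0,0.6,0],"yaw":0},{"grip":0.36,"travel":[0,0.8,0],"yaw":0},{"grip":0.36,"travel":[0.01,0.89,0],"yaw":0},{"grip":0.36,"travel":[0.01,0.89,0],"yaw":0},{"grip":0.36,"travel":[0.01,0.89,0],"yaw":0}]'
python3 - <<'E'
from h import *
from rig import bot; import cv2
go(st(-.195,0,.05),37.8)
d=bot.get_image("wrist"); np.savez("pics/wrist5.npz",**d)
cv2.imwrite("pics/wrist5.png",d["frame"][:,:,::-1])
E
```

```text
time: 10.8
eef_pos: [0.5441, -0.1388, 0.1615]
ee_rot: [0.437, 0.899, 0.001, -0.0]
ft_force: [-0.8, -0.9, 0.5]
width: 0.0314
grasp_force: 0.0
time: 11.5
eef_pos: [0.6811, -0.0322, 0.1614]
ee_rot: [0.44, 0.898, -0.0, -0.0]
ft_force: [0.9, -0.2, 0.6]
width: 0.0314
grasp_force: 0.0
t 11.5 tcp [ 0.6811 -0.0322  0.1614] F [ 0.9 -0.2  0.6] w 0.0314 tooly 37.8 q7 0.43
stand x,y of tcp [-0.1922 -0.0012]
travel,yaw (array([-0.006,  0.015,  0.557]), np.float64(0.002))
```

View pics/wrist5.png

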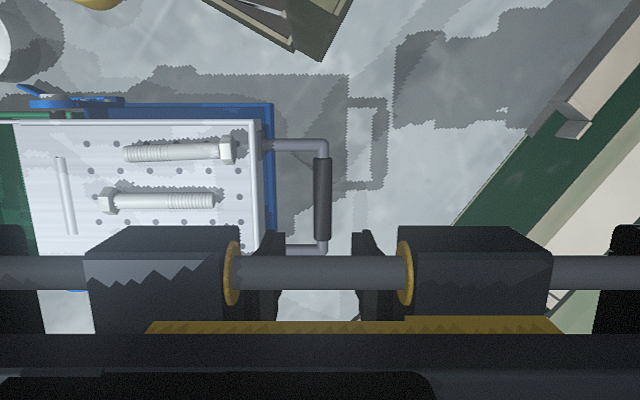

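The bar of the tray handle runs (323,158)–(322,238), parallel to the pads.

```bash
python3 - <<'E'
from h import *
d=dict(np.load("pics/wrist5.npz"))
a=pix(d,323,158,.097);b=pix(d,322.5,238,.097);m=(a+b)/2
f=200/np.tan(np.radians(float(d["fovy"]))/2)
z=d["z_map"][200,322]; print("top",(d["R"].T@(np.array([(322-d["cx"])/f*z,(200-d["cy"])/f*z,z])-d["t"])))
print(m,np.linalg.norm(a-b)); go(np.r_[m[:2],.051],37.8)
E
```

```text
top [ 0.68242175 -0.02821724  0.10093609]
[ 0.68308989 -0.02812507  0.097     ] 0.060166435115718966
t 11.6 tcp [ 0.681  -0.033   0.1617] F [ 0.5 -0.6  0.1] w 0.0312 tooly 37.8 q7 0.43
stand x,y of tcp [-0.1916 -0.0007]
travel,yaw (array([0.013, 0.024, 0.553]), np.float64(-0.0))
```

```bash
python3 -m pendant '[{"grip":0.36,"travel":[0.01,0.02,0.15],"yaw":0},{"grip":0.36,"travel":[0.01,0.02,0.3],"yaw":0},{"grip":0.36,"travel":[0.01,0.02,0.42],"yaw":0},{"grip":0.36,"travel":[0.01,0.02,0.5],"yaw":0},{"grip":0.36,"travel":[0.01,0.02,0.55],"yaw":0},{"grip":0.36,"travel":[0.01,0.02,0.55],"yaw":0},{"grip":0,"travel":[0.01,0.02,0.55],"yaw":0},{"grip":0,"travel":[0.01,0.02,0.55],"yaw":0},{"grip":0,"travel":[0.01,0.02,0.55],"yaw":0},{"grip":0,"travel":[0.01,0.02,0.55],"yaw":0}]'
python3 - <<'E'
from h import *
go(st(-.195,0,.05),37.8)
r=np.hypot(.195,.014);p=np.arctan2(.014,.195)
for k in range(1,23):
    t=k*.05; print(round(t,2),((.195-r*np.cos(p+t))/.2).round(3),-((r*np.sin(p+t)-.014)/.2).round(3))
E
```

```text
time: 12.55
eef_pos: [0.6825, -0.0288, 0.0529]
ee_rot: [0.44, 0.898, -0.001, -0.0]
ft_force: [-9.4, -4.7, 8.4]
width: 0.0133
grasp_force: 30.0
t 12.6 tcp [ 0.6825 -0.0288  0.0529] F [-9.4 -4.7  8.4] w 0.0133 tooly 37.8 q7 0.39
stand x,y of tcp [-0.1954 -0.0031]
travel,yaw (array([-0.015, -0.002,  0.015]), np.float64(0.0))
0.05 0.005 -0.049
0.1 0.012 -0.097
0.15 0.021 -0.145
0.2 0.033 -0.192
0.25 0.048 -0.239
0.3 0.064 -0.285
0.35 0.083 -0.33
0.4 0.104 -0.374
0.45 0.128 -0.417
0.5 0.153 -0.459
0.55 0.18 -0.499
0.6 0.21 -0.538
0.65 0.241 -0.576
0.7 0.274 -0.612
0.75 0.309 -0.646
0.8 0.346 -0.678
0.85 0.384 -0.709
0.9 0.424 -0.737
0.95 0.465 -0.764
1.0 0.507 -0.788
1.05 0.551 -0.811
1.1 0.595 -0.831
```

Gripped at 13.3 mm. Lifting along the arc.

```bash
python3 -m pendant '[{"grip":0,"travel":[0,-0.005,-0.049],"yaw":0},{"grip":0,"travel":[0,-0.012,-0.097],"yaw":0},{"grip":0,"travel":[0,-0.021,-0.145],"yaw":0},{"grip":0,"travel":[0,-0.033,-0.192],"yaw":0},{"grip":0,"travel":[0,-0.048,-0.239],"yaw":0},{"grip":0,"travel":[0,-0.064,-0.285],"yaw":0},{"grip":0,"travel":[0,-0.083,-0.33],"yaw":0},{"grip":0,"travel":[0,-0.083,-0.33],"yaw":0}]'
python3 -c "
from h import *
go(st(-.1784,-.003,.1189),37.8)"
```

```text
time: 13.35
eef_pos: [0.67, -0.0384, 0.1192]
ee_rot: [0.44, 0.898, -0.0, 0.0]
ft_force: [-2.8, -4.0, -7.2]
width: 0.013
grasp_force: 30.0
t 13.3 tcp [ 0.67   -0.0384  0.1192] F [-2.8 -4.  -7.2] w 0.013 tooly 37.8 q7 0.43
stand x,y of tcp [-0.1796 -0.0032]
travel,yaw (array([-0.001, -0.006,  0.002]), np.float64(0.001))
```

```bash
python3 -m pendant '[{"grip":0,"travel":[0,-0.021,-0.044],"yaw":0},{"grip":0,"travel":[0,-0.045,-0.087],"yaw":0},{"grip":0,"travel":[0,-0.07,-0.129],"yaw":0},{"grip":0,"travel":[0,-0.097,-0.169],"yaw":0},{"grip":0,"travel":[0,-0.127,-0.208],"yaw":0},{"grip":0,"travel":[0,-0.158,-0.246],"yaw":0},{"grip":0,"travel":[0,-0.191,-0.282],"yaw":0},{"grip":0,"travel":[0,-0.226,-0.316],"yaw":0},{"grip":0,"travel":[0,-0.226,-0.316],"yaw":0},{"grip":0,"travel":[0,-0.226,-0.316],"yaw":0}]'
python3 -m pendant '[{"grip":0,"travel":[0,-0.037,-0.032],"yaw":0},{"grip":0,"travel":[0,-0.075,-0.063],"yaw":0},{"grip":0,"travel":[0,-0.115,-0.091],"yaw":0},{"grip":0,"travel":[0,-0.156,-0.118],"yaw":0},{"grip":0,"travel":[0,-0.198,-0.142],"yaw":0},{"grip":0,"travel":[0,-0.22,-0.154],"yaw":0},{"grip":0,"travel":[0,-0.22,-0.154],"yaw":0},{"grip":0,"travel":[0,-0.22,-0.154],"yaw":0},{"grip":0,"travel":[0,-0.22,-0.154],"yaw":0},{"grip":0,"travel":[0,-0.22,-0.154],"yaw":0}]'
python3 - <<'E'
from h import *
from rig import bot; import cv2
go(st(-.195,0,.05),37.8)
d=bot.get_image("top"); np.savez("pics/top6.npz",**d)
e=bot.get_image("scene")
a=cv2.resize(d["frame"][130:280,200:380],(480,400),interpolation=cv2.INTER_CUBIC); b=cv2.resize(e["frame"][160:280,230:374],(480,400),interpolation=cv2.INTER_CUBIC)
cv2.imwrite("pics/six.png",cv2.resize(np.hstack([a,b])[:,:,::-1],(800,333)))
E
```

```text
time: 14.35
eef_pos: [0.6366, -0.0645, 0.1833]
ee_rot: [0.439, 0.898, 0.001, 0.002]
ft_force: [8.2, -1.4, 1.3]
width: 0.0129
grasp_force: 30.0
time: 15.35
eef_pos: [0.6034, -0.09, 0.2155]
ee_rot: [0.438, 0.899, 0.003, 0.004]
ft_force: [9.0, 2.6, 9.4]
width: 0.0129
grasp_force: 30.0
t 15.3 tcp [ 0.6034 -0.09    0.2155] F [9.  2.6 9.4] w 0.0129 tooly 38.0 q7 0.58
stand x,y of tcp [-0.0954 -0.0033]
travel,yaw (array([-0.014,  0.491,  0.832]), np.float64(0.006))
```

View pics/six.png

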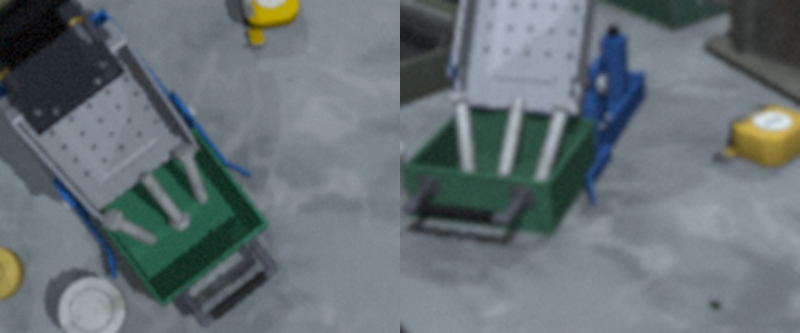

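All three bolts lie half in the bin; left-panel ends at (110,220)-(152,241), (148,182)-(178,225), (185,152)-(200,200), with the upper ends near the lip. I check the heights by depth.

```bash
cat >> h.py <<'E'
def dep(d,u,v):
    f=200/np.tan(np.radians(float(d["fovy"]))/2); z=float(d["z_map"][int(round(v)),int(round(u))])
    p=d["R"].T@(np.array([(u-d["cx"])/f*z,(v-d["cy"])/f*z,z])-d["t"])
    return np.r_[(p[:2]-O)@np.c_[UX,UY],p[2]].round(3)
E
python3 - <<'E'
from h import *
d=dict(np.load("pics/top6.npz"))
for a,b in(((110,220),(152,241)),((148,182),(178,225)),((185,152),(200,200))):
    print([dep(d,200+(a[0]+(b[0]-a[0])*k)/2.222,130+(a[1]+(b[1]-a[1])*k)/2.222).tolist() for k in(0,.25,.5,.75,1)])
E
```

```text
[[0.038, -0.051, 0.079], [0.046, -0.047, 0.068], [0.054, -0.043, 0.047], [0.062, -0.039, 0.028], [0.071, -0.035, 0.012]]
[[0.029, -0.002, 0.067], [0.04, -0.002, 0.054], [0.051, -0.003, 0.04], [0.062, -0.004, 0.025], [0.074, -0.004, 0.016]]
[[0.028, 0.044, 0.072], [0.037, 0.04, 0.057], [0.047, 0.036, 0.044], [0.057, 0.032, 0.025], [0.067, 0.028, 0.009]]
```

Bolts are tilted with middles inside the bin (axis height ≈0.035). Lower slowly to 0.6 rad and look again.

```bash
python3 -m pendant '[{"grip":0,"travel":[0,0.064,0.036],"yaw":0},{"grip":0,"travel":[0,0.105,0.063],"yaw":0},{"grip":0,"travel":[0,0.145,0.091],"yaw":0},{"grip":0,"travel":[0,0.183,0.122],"yaw":0},{"grip":0,"travel":[0,0.22,0.154],"yaw":0},{"grip":0,"travel":[0,0.255,0.188],"yaw":0},{"grip":0,"travel":[0,0.288,0.224],"yaw":0},{"grip":0,"travel":[0,0.319,0.262],"yaw":0},{"grip":0,"travel":[0,0.319,0.262],"yaw":0},{"grip":0,"travel":[0,0.319,0.262],"yaw":0}]'
python3 - <<'E'
from h import *
from rig import bot; import cv2
go(st(-.195,0,.05),37.8)
d=bot.get_image("top"); np.savez("pics/top7.npz",**d)
cv2.imwrite("pics/seven.png",cv2.resize(d["frame"][170:270,230:330,::-1],None,fx=5,fy=5,interpolation=cv2.INTER_CUBIC))
E
```

```text
time: 16.45
eef_pos: [0.6514, -0.0522, 0.1599]
ee_rot: [0.439, 0.898, 0.001, 0.001]
ft_force: [6.2, -1.6, 1.0]
width: 0.0134
grasp_force: 30.0
t 16.4 tcp [ 0.6514 -0.0522  0.1599] F [ 6.2 -1.6  1. ] w 0.0134 tooly 37.9 q7 0.47
stand x,y of tcp [-0.1565 -0.0036]
travel,yaw (array([-0.018,  0.191,  0.55 ]), np.float64(0.004))
```

View pics/seven.png

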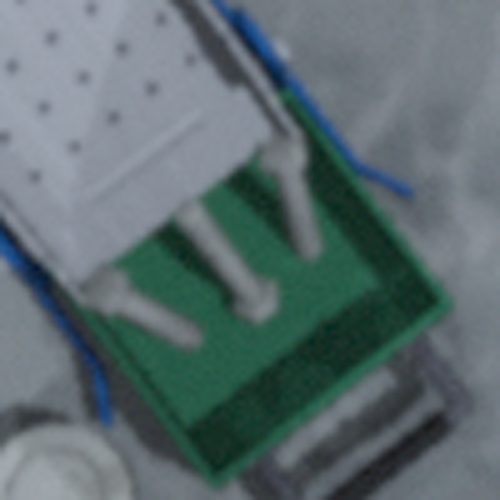

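Bolts still lean on the lip: ends (100,290)-(195,335), (190,215)-(258,300), (283,155)-(312,252). Heights by depth:

```bash
python3 - <<'E'
from h import *
d=dict(np.load("pics/top7.npz"))
for a,b in(((100,290),(195,335)),((190,215),(258,300)),((283,155),(312,252))):
    print([dep(d,230+(a[0]+(b[0]-a[0])*k)/5,170+(a[1]+(b[1]-a[1])*k)/5).tolist() for k in(0,.25,.5,.75,1)])
print("lip",[dep(d,230+x/5,170+y/5).tolist() for x,y in((80,270),(165,215),(250,150))])
E
```

```text
[[0.037, -0.049, 0.079], [0.045, -0.045, 0.063], [0.053, -0.041, 0.047], [0.061, -0.036, 0.032], [0.069, -0.032, 0.011]]
[[0.034, -0.001, 0.077], [0.044, -0.001, 0.062], [0.054, -0.0, 0.049], [0.064, -0.0, 0.033], [0.075, -0.0, 0.019]]
[[0.038, 0.046, 0.078], [0.046, 0.042, 0.064], [0.054, 0.039, 0.046], [0.062, 0.036, 0.027], [0.072, 0.032, 0.014]]
lip [[0.024, -0.052, 0.071], [0.016, -0.011, 0.003], [0.016, 0.038, 0.006]]
```

```bash
python3 -m pendant '[{"grip":0,"travel":[0,0.03,0.039],"yaw":0},{"grip":0,"travel":[0,0.057,0.079],"yaw":0},{"grip":0,"travel":[0,0.082,0.121],"yaw":0},{"grip":0,"travel":[0,0.082,0.121],"yaw":0},{"grip":0,"travel":[0,0.082,0.121],"yaw":0}]'
cat > b.py <<'E'
from h import *
import sys
from rig import bot; import cv2
go(st(-.195,0,.05),37.8)
d=bot.get_image("top"); np.savez("pics/topn.npz",**d)
# height map of the bin interior in stand frame, 8 mm cells: max z
f=200/np.tan(np.radians(d["fovy"])/2); v,u=np.mgrid[0:400,0:640]; z=d["z_map"]
p=(np.stack([(u-d["cx"])/f*z,(v-d["cy"])/f*z,z],-1)-d["t"])@d["R"]
x=(p[...,:2]-O)@UX; y=(p[...,:2]-O)@UY
xs=np.arange(.012,.13,.008); ys=np.arange(-.064,.064,.008)
print("rows x from",xs[0],"cols y -60..60, mm")
for a in xs: print(f"{1e3*a+4:4.0f}:",*[f"{1e3*m.max():3.0f}" if (m:=p[...,2][(x>=a)&(x<a+.008)&(y>=b)&(y<b+.008)&(z>0)]).size else "  ." for b in ys])
E
python3 b.py
```

```text
time: 17.0
eef_pos: [0.6639, -0.0424, 0.1342]
ee_rot: [0.439, 0.898, 0.0, 0.0]
ft_force: [5.2, -0.4, 1.0]
width: 0.0132
grasp_force: 30.0
t 17.0 tcp [ 0.6639 -0.0424  0.1342] F [ 5.2 -0.4  1. ] w 0.0132 tooly 37.9 q7 0.44
stand x,y of tcp [-0.1724 -0.0037]
travel,yaw (array([-0.019,  0.113,  0.421]), np.float64(0.003))
rows x from 0.012 cols y -60..60, mm
  16: 605 599 588 568  82  82  80  81  80  81  81  83  82  81 116  91
  24: 605 597 586  79  78  78  77  78  79  79  77  79  80  78  93  70
  32: 604 594 577   6   7   8   4  76  79   7   5   6   6   5  87  90
  40: 603 589   8   6   8   6   6  81  80   6   6   5   6  43  57  60
  48: 598 581  52   6   6   7   6  69  68   7   7   6   6  44  46  50
  56: 595  47  42  30   5   6   5  55  53   6   7   7  33  35  39  55
  64: 590  37  35  25   6   6  14  39  40   6   7  14  28  28   5  51
  72:  51   6  17  20  12   6  14  29  25  16   7  12  18  16   5  51
  80:  50   6   7   5   7   4   5  20  21   5   8   8   9   6   6  52
  88:  52   6   5   5   5   5   5   7   5   6   6   6   6   5   6  51
  96:  50   5   5   6   7   6   5   5   5   5   6   7   5   7   6  53
 104:  52   6   6   6   6   4   6   5   6   6   7   6   6   5   4  54
 112:  51   6   6   7   6   8   6   7   7   4   6   5   7   8   5  52
 120:  52   7  37  35   5   5  46   8   5   3   6  45   7  36   8  50
 128:  53  54  53  51  52  52  51  51  52  52  53  53  52  53  53  53
```

The outer bolts have dropped into the bin; the middle one still leans on the lip. I lower further so that it drops, then raise once more past 0.4.

```bash
python3 -m pendant '[{"grip":0,"travel":[0,0.024,0.043],"yaw":0},{"grip":0,"travel":[0,0.045,0.087],"yaw":0},{"grip":0,"travel":[0,0.064,0.132],"yaw":0},{"grip":0,"travel":[0,0.08,0.178],"yaw":0},{"grip":0,"travel":[0,0.095,0.225],"yaw":0},{"grip":0,"travel":[0,0.095,0.225],"yaw":0},{"grip":0,"travel":[0,0.095,0.225],"yaw":0}]'
python3 b.py
```

```text
time: 17.75
eef_pos: [0.6777, -0.0318, 0.0891]
ee_rot: [0.44, 0.898, -0.001, -0.001]
ft_force: [0.3, -4.1, -2.5]
width: 0.0132
grasp_force: 30.0
t 17.8 tcp [ 0.6777 -0.0318  0.0891] F [ 0.3 -4.1 -2.5] w 0.0132 tooly 37.8 q7 0.41
stand x,y of tcp [-0.1898 -0.0037]
travel,yaw (array([-0.019,  0.026,  0.196]), np.float64(0.002))
rows x from 0.012 cols y -60..60, mm
  16: 579 572 562  84  86  85  85  85  86  87  85  85  85  84  98  96
  24: 581 571 558  83  86  84  86  85  85  83  84  84  84  84  97  97
  32: 579 569 549  82  81  81  82  48  82  80   5   6   5  79  94  95
  40: 577 566  48  44  30   6   9  43  43   7   5   5  37  45  45  53
  48: 577 559  36  37  29   5   6  38  37  10   6   4  36  38   6  50
  56: 572   8   7  29  31  19   7  31  33   7   6  25  33  34   5  49
  64: 569   6   7  22  20  18  17  25  25  16   8  19  26   7  10  50
  72:  51   6   7   7  16  15  21  24  24  13   5  14  12   4   7  50
  80:  53   5   6   6   5   8   5   5   4   6   6   5   5   6   5  51
  88:  53   6   5   7   4   7   6   5   6   5   6   6   5   6   6  51
  96:  51   7   6   5   6   7   6   6   7   6   6   4   6   6   5  50
 104:  51   6   5   5   8   7   7   6   7   7   6   6   5   6   6  50
 112:  53   4   5   7   6   7   5   6   7   5   8   5   7   6   6  52
 120:  54   5  35  36   4   5   5   6   5   4   5   6   6  32   4  51
 128:  53  50  51  53  50  53  52  51  54  54  51  51  51  52  52  51
```

```bash
python3 -m pendant '[{"grip":0,"travel":[0,-0.015,-0.047],"yaw":0},{"grip":0,"travel":[0,-0.031,-0.093],"yaw":0},{"grip":0,"travel":[0,-0.05,-0.138],"yaw":0},{"grip":0,"travel":[0,-0.071,-0.182],"yaw":0},{"grip":0,"travel":[0,-0.095,-0.225],"yaw":0},{"grip":0,"travel":[0,-0.105,-0.242],"yaw":0},{"grip":0,"travel":[0,-0.105,-0.242],"yaw":0},{"grip":0,"travel":[0,-0.105,-0.242],"yaw":0},{"grip":0,"travel":[0,-0.105,-0.242],"yaw":0},{"grip":0,"travel":[0,-0.105,-0.242],"yaw":0}]'
python3 b.py | head -12
python3 -c "
import numpy as np
r=.1955;p=.0717
for t in(.42,.36,.3,.24,.18,.12,.08,.04,.02,0): print(t,((r*np.cos(p+t)-r*np.cos(p+.47))/.2).round(3),((r*np.sin(p+.47)-r*np.sin(p+t))/.2).round(3))"
```

```text
time: 18.8
eef_pos: [0.6623, -0.0437, 0.1388]
ee_rot: [0.439, 0.898, 0.001, 0.0]
ft_force: [4.1, 0.1, -1.3]
width: 0.0131
grasp_force: 30.0
t 18.8 tcp [ 0.6623 -0.0437  0.1388] F [ 4.1  0.1 -1.3] w 0.0131 tooly 37.9 q7 0.45
stand x,y of tcp [-0.1703 -0.0036]
travel,yaw (array([-0.018,  0.123,  0.444]), np.float64(0.003))
rows x from 0.012 cols y -60..60, mm
  16: 609 603 592 576  80  82  81  81  80  82  80  80  81  79 111  89
  24: 607 600 587  77  78  77  76  77  79  77  77  79  79  76  93  67
  32: 607 597 581  46   6   6   6  50  51   6   8   5   7  51  86  85
  40: 604 592  45  42  29   6   6  45  46   5   6   6  37  47  46  50
  48: 602 583  35  36  30   3   5  38  37   8   6   6  34  39   5  52
  56: 596   4   7  31  27  19   6  31  31   5   4  25  31  36   7  51
  64: 592   6   5  20  22  15  15  24  26  15   8  24  24   6   6  50
  72:  51   5   6   8  13  13  19  26  21  11   6  15  16   6   7  49
0.42 0.024 0.042
0.36 0.05 0.095
0.3 0.073 0.149
0.24 0.093 0.204
0.18 0.109 0.261
0.12 0.122 0.318
0.08 0.129 0.356
0.04 0.134 0.395
0.02 0.136 0.414
0 0.137 0.434
```

All bolts are low in the bin with the tray at 0.47. Now lower it onto the rests.

```bash
python3 -m pendant '[{"grip":0,"travel":[0,0.024,0.042],"yaw":0},{"grip":0,"travel":[0,0.05,0.095],"yaw":0},{"grip":0,"travel":[0,0.073,0.149],"yaw":0},{"grip":0,"travel":[0,0.093,0.204],"yaw":0},{"grip":0,"travel":[0,0.109,0.261],"yaw":0},{"grip":0,"travel":[0,0.122,0.318],"yaw":0},{"grip":0,"travel":[0,0.129,0.356],"yaw":0},{"grip":0,"travel":[0,0.134,0.395],"yaw":0},{"grip":0,"travel":[0,0.136,0.414],"yaw":0},{"grip":0,"travel":[0,0.137,0.425],"yaw":0}]'
python3 -m pendant '[{"grip":0,"travel":[0,0,0.01],"yaw":0},{"grip":0,"travel":[0,0,0.01],"yaw":0}]'
python3 -c "
from h import *
go(st(-.195,-.003,.0529),37.8)"
```

```text
time: 19.85
eef_pos: [0.6824, -0.0285, 0.0555]
ee_rot: [0.44, 0.898, -0.001, -0.0]
ft_force: [-19.4, -6.6, 30.4]
width: 0.013
grasp_force: 30.0
time: 20.05
eef_pos: [0.6824, -0.0285, 0.0554]
ee_rot: [0.44, 0.898, -0.001, 0.0]
ft_force: [-21.4, -6.3, 30.4]
width: 0.0128
grasp_force: 30.0
t 20.1 tcp [ 0.6824 -0.0285  0.0554] F [-21.4  -6.3  30.4] w 0.0128 tooly 37.8 q7 0.39
stand x,y of tcp [-0.1955 -0.0033]
travel,yaw (array([-0.002, -0.002,  0.013]), np.float64(0.0))
```

```bash
python3 -m pendant '[{"grip":0,"travel":[0,0,-0.012],"yaw":0},{"grip":0.36,"travel":[0,0,-0.012],"yaw":0},{"grip":0.36,"travel":[0,0,-0.012],"yaw":0},{"grip":0.36,"travel":[0,0,-0.012],"yaw":0},{"grip":0.36,"travel":[0,0,-0.012],"yaw":0},{"grip":0.36,"travel":[0,0,-0.1],"yaw":0},{"grip":0.36,"travel":[0,0,-0.3],"yaw":0},{"grip":0.36,"travel":[0,0,-0.5],"yaw":0},{"grip":0.36,"travel":[0,0,-0.7],"yaw":0},{"grip":0.36,"travel":[0,0,-0.7],"yaw":0}]'
python3 b.py
python3 - <<'E'
from h import *
from rig import bot; import cv2
w=bot.get_image("wrist"); print("handle top",dep(w,322,200))
d=np.load("pics/topn.npz")
# floor heights along the tray to get its angle
for X in (-.12,-.06,0.0,.02):
    p=np.r_[O+X*UX,.086]; c=d["R"]@p+d["t"]; f=200/np.tan(np.radians(float(d["fovy"]))/2); print(X,dep(d,c[0]/c[2]*f+d["cx"],c[1]/c[2]*f+d["cy"]))
cv2.imwrite("pics/end.png",cv2.resize(d["frame"][100:290,170:400,::-1],None,fx=3,fy=3,interpolation=cv2.INTER_CUBIC))
E
```

```text
time: 21.05
eef_pos: [0.6862, -0.0265, 0.1999]
ee_rot: [0.439, 0.898, 0.003, 0.005]
ft_force: [0.8, 0.2, -0.1]
width: 0.0311
grasp_force: 0.0
t 21.1 tcp [ 0.6862 -0.0265  0.1999] F [ 0.8  0.2 -0.1] w 0.0311 tooly 37.9 q7 0.44
stand x,y of tcp [-0.1997 -0.0027]
travel,yaw (array([-0.009, -0.03 ,  0.749]), np.float64(0.002))
rows x from 0.012 cols y -60..60, mm
  16: 637 627  89  87  88  88  88  89  89  90  88  88  87  88 100 102
  24: 633 617  87  88  89  89  90  88  89  88  87  89  88  89 101 100
  32: 630  85  51  43  87   6  88  85  84   9  87  85   5  50  89  51
  40: 621   6  45  40  29   6   6  42  44   7   6   6  39  45  45  50
  48:  51   8  37  37  32   6   6  39  40   6   5   7  37  40   7  51
  56:  54   5   4  33  29  15   6  31  31   8   6  23  29  30   5  50
  64:  51   6   7  21  23  17  17  25  26  17   6  23  23   6   6  50
  72:  54   5   6   7  15  15  17  24  23  12   6  14  12   7   6  51
  80:  52   8   6   6   8   8   8   6   5   7   6   6   8   8   5  51
  88:  51   6   5   5   6   5   7   7   6   6   7   6   5   5   6  50
  96:  52   6   6   5   6   7   6   7   7   5   5   6   6   5   6  48
 104:  53   6   7   7   7   5   7   9   5   5   5   6   6   8   7  51
 112:  51   6   5   5   7   5   4   9   7   4   5   6   6   6   7  49
 120:  51   5  35  38   5   4  43   6   5   5   5   5   5  35  47  51
 128:  53  51  53  53  52  53  52  55  52  51  54  50  50  54  53  51
handle top [-0.205  0.03  -0.   ]
-0.12 [-0.121 -0.     0.084]
-0.06 [-0.06  -0.     0.084]
0.0 [0.    0.    0.086]
0.02 [0.02  0.    0.088]
```

View pics/end.png

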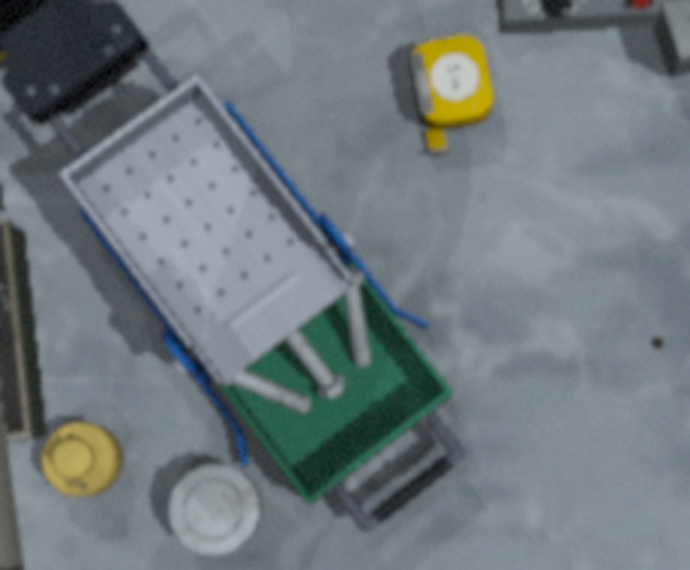

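The tray (empty, level) is down, all three bolts lie in the bin at (270,390), (320,365), (357,325). The bin is home between the guides and the bystanders are where they were; the gripper is clear. Handing in.

```bash
python3 -c "
from rig import bot
print(bot.sign_off())"
```

```text
the job is handed in; nothing more can be done
None
```

I handed the job in at about 21 s: bin home against its stop with all three bolts in it (tilted, upper ends towards the bin's rear rim), empty tray level on its rests, bystanders untouched; no verdict came back.

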